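# Scrape the hard disk off the flat shovel on the drop tray's rim

### The arm

A 6-joint arm with a two-finger parallel gripper is mounted at the origin on a cart in front of the work surface, level with it; the furniture and walls round the work are solid. World frame = base frame: x ahead of the robot, y to its left, z up, the work surface at z = 0. Lengths are in m, angles in rad, forces in N, time in s.
With the tool pointing down it reaches from about 0.35 to 0.775 m from the base axis. Payload 7.3 kg.
Tool frame: the origin (TCP) lies at the centre of the arm's flange, where the gripper is bolted on; the fingertips stand 178 mm ahead of it and the grasp point (between the pads) lies 159 mm ahead of it; z points along the fingers, y is the line along which they close (so a half turn about z gives the same grasp; the last joint's range is limited). The gripper opens to 92 mm and grips with 3 to 60 N. Pads are 19 mm wide; open, the fingers measure 130 mm over their backs; the gripper's body (75 mm by 190 mm) begins 47 mm behind the grasp point.
Start: joints at [1.183, 0.342, 1.524, -0, 1.275, -0.146], TCP at [0.126, 0.51, 0.405] pointing down, gripper open.
Joint ranges: [-2.53, 2.53], [-0.77, 2.02], [0.04, 2.7], [-1, 4.14], [0.28, 2.66], [-3.11, 3.11]. Speed limits (rad/s): [2.57, 2.57, 3.14, 3.14, 3.14, 3.14].

### API

Orientations are given as [roll, pitch, yaw] about the fixed x, y, z axes, in that order (R = Rz(yaw) Ry(pitch) Rx(roll)).
In Python, from cell import telemetry, vision, ticket gives the robot as it stands.
- The arm moves only by the shell command python3 -m crank 'ROWS' [FORCE]. ROWS is JSON, a list of rows, each a list of 5 numbers: the gripper command: -1 is shut, 1 is fully open, values between are in proportion, then the shift along the tool's x, y, z in mm, then the turn about the tool's z in rad. In form: [[fingers, dx, dy, dz, roll], ...]. A call has 1 to 12 rows; each row is the pose to reach, as a shift and turn from the pose commanded when the call began, along the tool's axes at that moment; what a row does not reach only later rows make up. A row lasts 1/12 s, in which the tool goes at most 41.7 mm and 7.16 degrees, less where a joint would pass 70% of its speed; a pose out of reach is approached as far as the arm can. A call with a gripper value outside its range is refused whole. The fingers move at their own pace and stop on an object; FORCE is the grip in N (left out, the last holds). Time passes only in rows, so rows that repeat a pose let the fingers close. It gives the time, the measured TCP pose, the force, the opening and the grip force at its end, in the units of the state.
- telemetry.observe(): the state, without advancing time (a new reading comes with each control period).
- vision.read_camera(name): name is "side" or "top" or "wrist"; returns (picture, depth): 480x640x3 uint8, red, green, blue; 480x640 float32, m along the optical axis (not along the pixel's ray), 0 where there is no reading.
- vision.get_calibration(name): a dict with "camera_matrix" (3x3 intrinsics, pixels), "dist" ([k1, k2, p1, p2, k3] as OpenCV has them; the pictures are not rectified), "rvec" (rotation vector, rad) and "tvec" (3), from world to camera coordinates, as OpenCV has them. Camera axes: x right, y down, z forward; pixel columns grow to the right and rows downward; lengths in m; the calibration is good to about 2 mm. A picture is of the moment at which its call begins: read the wrist's pose just before it. get_calibration takes no time and is no camera call; for the wrist camera it gives the pose at the moment of the call.
- ticket.hand_in(): hands the job in; it is judged then, once.
The state is a dict: "time": time; "qpos": joint angles; "qvel": joint speeds; "joint_efforts": joint torques, N m; "tool_pos": TCP position; "tool_rot": TCP orientation; "contact_force": force on the tool from outside, world axes, zero at the start; "torque": the same for the moment, N m; "opening": finger opening in m; "grip_force": force on a finger pad.
Only numpy, scipy, OpenCV 4.12 (cv2) and the standard library are available. Lean on these libraries where they do the work, as an engineer would, in place of code of your own. Each camera call takes 0.05 s, during which the arm holds its last target. There are 200 camera calls.

### The job

Pick up the loaded flat shovel by its handle and carry the disk level into the drop tray, so that the shovel's blade lies in the gap of the tray's rim with the whole disk inside. Keep the blade pressed lightly on the rim while you draw the shovel straight back out through the gap, so that the rim's two horns scrape the disk off and it stays lying flat on the tray's floor. Then lay the empty shovel flat on the bench and let go; never touch the disk with the gripper, press hard on the tray, or push the cutters, tape roll and marker about.

Things in the scene. Friction and masses are not known exactly. Their poses are not given: they have to be found in the camera images.
- shovel: flat hand shovel, loose, 0.18 kg, lying flat on the bench, loaded: steel blade 140 x 50 x 4 mm, black handle. Origin on the blade's underside, 15 mm ahead of its rear end; x along the blade away from the handle, z up. Steel neck at x = -10 to +4 mm; front edge at x = +125 mm
- shovel_grip (a point): middle of the shovel's handle, half-way up: a straight bar with flat sides along the shovel's x, 92 mm long, 22 mm wide (y), 26 mm tall; grip it across the 22 mm. In the shovel's frame this point is at x = -52, y = 0, z = 43 mm; the handle runs from x = -110 to -18 mm
- blade_tip (a point): middle of the front edge of the shovel's blade, on its underside
- drive: hard disk 100 x 70 x 8 mm, loose, about 0.1 kg (+-30 %). Origin at the centre of its underside, x along its 100 mm side, z up. It lies free on the blade, its 100 mm side across it, and overhangs the blade by about 25 mm at each side; its centre starts 74 to 86 mm ahead of the shovel's origin
- drop_tray: open polished (slippery) aluminium tray fixed to the bench, outside 130 mm (x) by 140 mm (y), 50 mm tall. Origin at the centre of its underside, z up. Floor (smooth grey liner) 12 mm above the bench, walls 5 mm; the wall at its -x side is 8 mm thick with a gap 62 mm wide in its middle, open at the top, between two horns 39 mm wide. In use the shovel points along the tray's +x
- gap_mid (a point): middle of the gap, half-way through the 8 mm wall, 50 mm above the bench, level with the horns' tops. Below it a rigid steel rest with rounded top, part of the rim, closes the gap; its height is set anew each time and not measured: top 24 to 36 mm above the bench, to be found by touch. The bare blade between neck and disk goes on it
- cutters: bystander: blue-handled cutters, 113 mm long, lying on the bench; origin at the centre of its underside
- tape: bystander: roll of tape, 52 mm across, 24 mm tall, on the bench; origin at the centre of its underside
- pen: bystander: marker pen, 130 mm long, on the bench; origin at the centre of its underside

How it is judged:
By the outcome, as a careful person would: the job done as asked, in the order asked, and still so for the second after the job is handed in, with the robot touching nothing.
It also fails if it takes over 64 s, if anything falls off the work surface, if the arm or the gripper's body presses on something with over 40 N, if the wrist force passes 120 N, or if a joint passes its speed limit or range.

## Working session

There is one attempt and no reset: what is moved stays moved. The work goes in short steps, Python scripts to look and compute and a shell command to move; the robot and the scene stay as the last step left them, time stands still between calls to the robot, and variables do not carry over. Pictures are saved under pics/ and viewed, at most 13 in all, crops included, and the job is handed in when it is done.

```bash
ls; mkdir -p pics; python3 - <<'E'
from cell import telemetry, vision
import cv2, numpy as np
print(telemetry.observe())
for n in ("top","side"):
    p,d=vision.read_camera(n); cv2.imwrite(f"pics/{n}0.png",p[:,:,::-1]); np.save(f"pics/{n}0.npy",d)
    print(n,vision.get_calibration(n))
E
```

```text
pics
{'time': 0.0, 'qpos': array([ 1.18299008e+00,  3.42731394e-01,  1.52501257e+00, -3.29969024e-05,
        1.27538850e+00, -1.45997630e-01]), 'qvel': array([-0.00049662, -0.0012413 ,  0.00159974, -0.00077179, -0.00105332,
       -0.00055497]), 'joint_efforts': array([-7.61681604e-04, -4.31236017e+01, -2.44213718e+01,  7.16509810e-02,
        5.60320972e-02, -9.54563370e-05]), 'tool_pos': array([0.12564715, 0.50960719, 0.4040418 ]), 'tool_rot': array([-3.14006464e+00, -1.92792859e-04,  2.89979352e+00]), 'contact_force': array([-0.45024204,  0.9431007 ,  0.14645086]), 'torque': array([-0.02336458, -0.0191734 , -0.00842008]), 'grip_force': 0.0, 'opening': 0.09167439266403295}
top {'camera_matrix': array([[613.75844084,   0.        , 310.63201172],
       [  0.        , 613.75844084, 247.84475859],
       [  0.        ,   0.        ,   1.        ]]), 'dist': array([0.00411302, 0.        , 0.        , 0.        , 0.        ]), 'rvec': array([ 2.17603039, -2.1196633 ,  0.15927528]), 'tvec': array([0.10835174, 0.55866924, 1.19635636])}
side {'camera_matrix': array([[547.05598755,   0.        , 321.15681295],
       [  0.        , 547.05598755, 245.21755913],
       [  0.        ,   0.        ,   1.        ]]), 'dist': array([-0.1259673,  0.       ,  0.       ,  0.       ,  0.       ]), 'rvec': array([ 0.49503178, -2.42667111,  1.59056269]), 'tvec': array([0.54678568, 0.08967081, 1.31330168])}
```

View pics/top0.png

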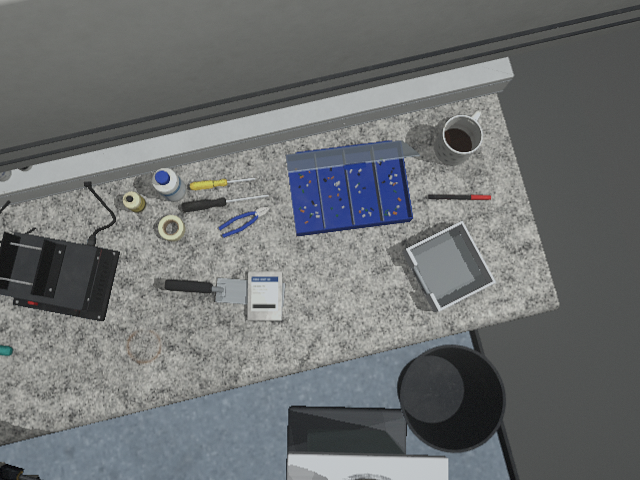

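View pics/side0.png

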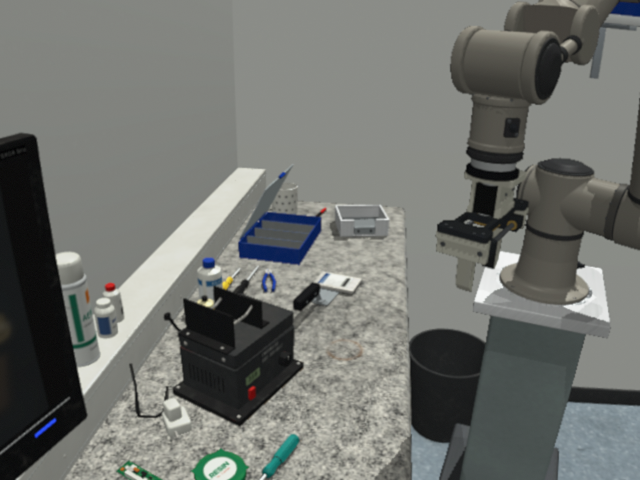

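The top view shows the shovel at (160–282, 288) with its handle to the left and the disk at (264, 297). The tray is centred near (450, 265) with its gap facing left at about (420, 278). The tape is at (171, 228), the cutters at (243, 222) and the pen at (460, 197). The side view shows the robot at right and clear space above the bench.

```bash
cat > h.py <<'E'
import numpy as np, cv2
from cell import telemetry, vision
from scipy.spatial.transform import Rotation as Ro
def cloud(n,d,c=None):
    c=c or vision.get_calibration(n); K=c["camera_matrix"]
    v,u=np.mgrid[0:480,0:640]
    q=cv2.undistortPoints(np.stack([u,v],-1).reshape(-1,1,2).astype(float),K,c["dist"]).reshape(480,640,2)
    P=np.dstack([q*d[...,None],d])
    R=cv2.Rodrigues(c["rvec"])[0]
    W=(P-c["tvec"])@R
    W[d<=0]=np.nan
    return W
def rect(W,box,z0,z1):
    u0,v0,u1,v1=box; p=W[v0:v1,u0:u1].reshape(-1,3); p=p[(p[:,2]>z0)&(p[:,2]<z1)]
    r=cv2.minAreaRect((p[:,:2]*1000).astype(np.float32)); return len(p),r,np.median(p[:,2]),cv2.boxPoints(r)
E
python3 - <<'E'
from h import *
d=np.load("pics/top0.npy"); W=cloud("top",d)
np.set_printoptions(precision=4,suppress=True)
for nm,b,z0,z1 in [("handle",(150,270,216,305),.04,.07),("disk",(240,262,292,330),.006,.03),("tray",(400,215,500,315),.04,.06),("traytop wide",(400,215,500,315),.03,.06),("tape",(150,210,190,245),.015,.035),("cutters",(212,203,275,242),.006,.04),("pen",(420,188,500,206),.006,.03)]:
    print(nm,rect(W,b,z0,z1))
for u,v in [(230,290),(450,265),(300,330),(167,180),(200,205),(165,286),(80,270),(330,200),(290,185)]: print(u,v,W[v,u])
im=cv2.imread("pics/top0.png")
a=cv2.resize(im[200:330,140:300],None,fx=4,fy=4,interpolation=2); b=cv2.resize(im[210:320,395:505],None,fx=5,fy=5,interpolation=2)
cv2.imwrite("pics/crop1.png",a);cv2.imwrite("pics/crop2.png",b)
E
```

```text
handle (538, ((472.78460693359375, 362.0539855957031), (94.17240905761719, 22.79002571105957), 87.124267578125), np.float64(0.05541437595099004), array([[459.0416, 315.5988],
       [481.803 , 314.4554],
       [486.5276, 408.5092],
       [463.7662, 409.6526]], dtype=float32))
disk (1729, ((460.0277404785156, 219.44049072265625), (95.44825744628906, 131.80731201171875), 82.81726837158203), np.float64(0.012715901249527045), array([[388.6741, 180.3311],
       [519.447 , 163.8507],
       [531.3813, 258.5499],
       [400.6085, 275.0303]], dtype=float32))
tray (786, ((553.3727416992188, -141.8499755859375), (199.42953491210938, 131.35165405273438), 28.314401626586914), np.float64(0.04911516799076099), array([[ 434.4373, -131.3274],
       [ 496.7387, -246.9639],
       [ 672.3081, -152.3726],
       [ 610.0067,  -36.7361]], dtype=float32))
traytop wide (989, ((553.3327026367188, -142.13648986816406), (199.0310516357422, 131.95127868652344), 27.83955955505371), np.float64(0.04798556897332329), array([[ 434.5248, -130.2704],
       [ 496.1457, -246.9495],
       [ 672.1406, -154.0025],

[... 486 characters left out ...]
[568.3989, 203.2829],
       [643.6079, 199.0109],
       [651.0715, 330.4059],
       [575.8625, 334.6779]], dtype=float32))
pen (287, ((675.5641479492188, -176.87423706054688), (32.29319763183594, 146.48867797851562), 0.07431133836507797), np.float64(0.009567593029728235), array([[ 659.3226, -103.6509],
       [ 659.5125, -250.1395],
       [ 691.8057, -250.0976],
       [ 691.6158, -103.609 ]], dtype=float32))
230 290 [0.4691 0.2861 0.0035]
450 265 [ 0.5321 -0.1649  0.0093]
300 330 [ 0.3916  0.1402 -0.0016]
167 180 [0.6709 0.404  0.1071]
200 205 [0.6416 0.3535 0.0217]
165 286 [0.4698 0.4075 0.056 ]
80 270 [0.4913 0.5549 0.1145]
330 200 [0.6637 0.0849 0.0028]
290 185 [0.6838 0.1684 0.042 ]
```

View pics/crop1.png

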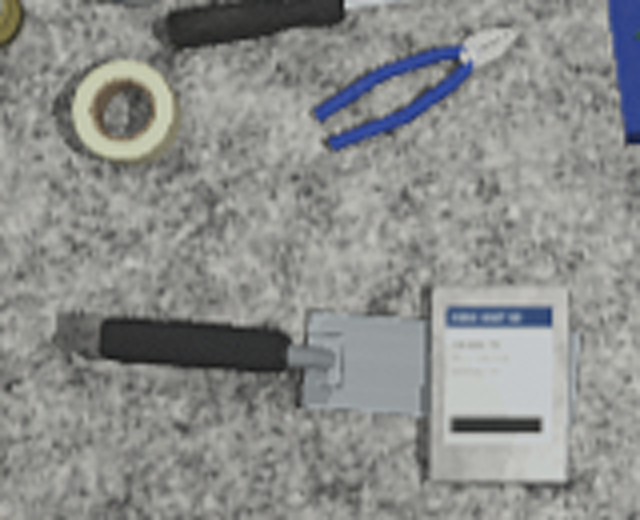

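View pics/crop2.png

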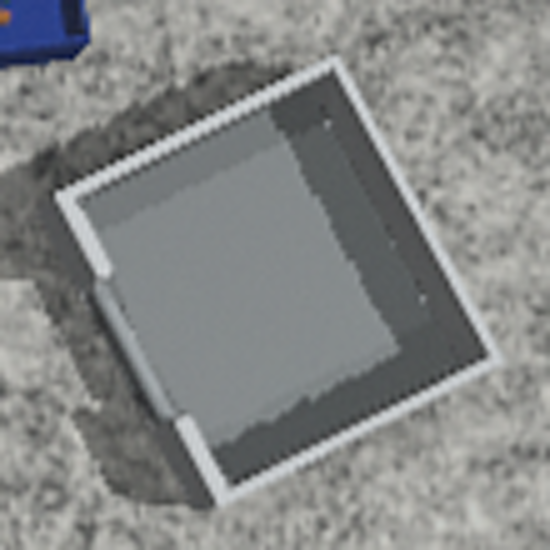

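Crop 1 shows the disk corners near (430–570, 288–482), with the bare blade to its left and the black handle spanning (57–290, 345). Crop 2 shows the tray's outer corners near (57,195), (337,57), (500,357) and (220,505). The gap is between (105,278) and (182,418), on the lower-left wall.

```bash
cat >> h.py <<'E'
def ray(n,uv,z,c=None):
    c=c or vision.get_calibration(n); R=cv2.Rodrigues(c["rvec"])[0]
    q=cv2.undistortPoints(np.array(uv,float).reshape(-1,1,2),c["camera_matrix"],c["dist"]).reshape(-1,2)
    D=np.c_[q,np.ones(len(q))]@R; o=-R.T@c["tvec"]
    return (o+D*((z-o[2])/D[:,2])[:,None])[:,:2]
def togo(grip,yaw):
    "shift in tool axes (mm) and roll to bring grasp point to grip (xyz) with tool x at yaw"
    s=telemetry.observe(); R=Ro.from_euler("xyz",s["tool_rot"]).as_matrix()
    g=s["tool_pos"]+R[:,2]*.159
    y0=np.arctan2(R[1,0],R[0,0]); d=(yaw-y0+np.pi)%(2*np.pi)-np.pi
    print("t",round(s["time"],2),"grasp",g.round(4),"yaw",round(y0,4),"shift mm",(R.T@(np.array(grip)-g)*1000).round(1),"roll",round(-d,4),"F",s["contact_force"].round(2),"M",s["torque"].round(2),"open",round(s["opening"],4),"gf",round(s["grip_force"],1),"q",s["qpos"].round(2))
E
python3 - <<'E'
from h import *
np.set_printoptions(precision=4,suppress=True)
f=lambda p,s,o:(np.array(p,float)+.5)/s-.5+np.array(o)
t=ray("top",f([(57,195),(337,57),(500,357),(220,505),(105,278),(182,418)],5,(395,210)),.05)
print("tray",t); print("gap by corners",(t[0]+t[3])/2,"by horns",t[4:].mean(0), "ctr",t[:4].mean(0))
for a,b in((0,1),(3,2),(3,0),(2,1)): e=t[b]-t[a]; print(np.hypot(*e),np.arctan2(e[1],e[0])-(0 if a in(0,3) and b in(1,2) else np.pi/2))
k=ray("top",f([(430,288),(570,288),(570,482),(430,482)],4,(140,200)),.012); print("disk",k,k.mean(0))
h=ray("top",f([(57,315),(290,333),(285,370),(57,350)],4,(140,200)),.056); print("handle",h,h.mean(0))
b=ray("top",f([(305,311),(300,402)],4,(140,200)),.004); print("blade rear",b,b.mean(0))
tip=ray("top",f([(579,334),(575,398)],4,(140,200)),.004); print("tip",tip)
d=np.load("pics/top0.npy"); W=cloud("top",d)
p=W[270:305,150:216].reshape(-1,3); p=p[(p[:,2]>.052)&(p[:,2]<.06)]; m=p.mean(0); e=np.linalg.svd(p[:,:2]-m[:2],full_matrices=False)[2][0]; print("handle pca",m,e,np.arctan2(*e[::-1]),np.ptp((p[:,:2]-m[:2])@e))
togo((.4722,.350,.043),1.52)
E
```

```text
tray [[ 0.5578 -0.0677]
 [ 0.6169 -0.1803]
 [ 0.4974 -0.2438]
 [ 0.436  -0.1324]
 [ 0.5248 -0.0869]
 [ 0.4699 -0.1175]]
gap by corners [ 0.4969 -0.1   ] by horns [ 0.4974 -0.1022] ctr [ 0.527 -0.156]
0.1271787734660855 -1.0869466906188432
0.12728733649793142 -1.066903187524475
0.137891780486304 -1.0825020064222257
0.1353410941484569 -1.0818050001190946
disk [[0.5071 0.2517]
 [0.509  0.18  ]
 [0.4103 0.1768]
 [0.4085 0.2477]] [0.4587 0.2141]
handle [[0.4843 0.4303]
 [0.4784 0.3152]
 [0.4602 0.3168]
 [0.4671 0.4292]] [0.4725 0.3729]
blade rear [[0.4943 0.3162]
 [0.4476 0.3166]] [0.4709 0.3164]
tip [[0.4862 0.175 ]
 [0.4533 0.176 ]]
handle pca [0.4726 0.3626 0.0558] [-0.0511 -0.9987] -1.6219573341426776 0.0906346422735087
t 0.1 grasp [0.1256 0.5094 0.2451] yaw 2.8998 shift mm [-374.8  -71.5  202.1] roll 1.3798 F [ 0.98 -0.09 -0.03] M [ 0.02  0.   -0.  ] open 0.092 gf 0.0 q [ 1.18  0.34  1.52  0.    1.28 -0.15]
```

```bash
python3 -m crank '[[0.3,-20,-4,0,0.115],[0.3,-50,-10,0,0.23],[0.3,-90,-17,0,0.345],[0.3,-130,-25,10,0.46],[0.3,-170,-32,20,0.575],[0.3,-210,-40,30,0.69],[0.3,-250,-48,45,0.805],[0.3,-290,-55,60,0.92],[0.3,-325,-62,75,1.035],[0.3,-350,-67,88,1.15],[0.3,-368,-70,96,1.265],[0.3,-375,-71.5,100,1.38]]' 20
python3 -m crank '[[0.3,0,0,0,0],[0.3,0,0,0,0]]'
python3 - <<'E'
from h import *
togo((.4722,.350,.043),1.52)
c=vision.get_calibration("wrist"); p,d=vision.read_camera("wrist"); cv2.imwrite("pics/w1.png",p[:,:,::-1]); np.save("pics/w1.npy",d)
W=cloud("wrist",d,c); m=(W[...,2]>.05)&(W[...,2]<.062)&(W[...,1]>.3)&(W[...,1]<.43)&(abs(W[...,0]-.472)<.03)
q=W[m]; print(len(q)); r=cv2.minAreaRect((q[:,:2]*1000).astype(np.float32)); print(r)
E
```

```text
time: 1.1
tool_pos: [0.4749, 0.3487, 0.3025]
tool_rot: [-3.14, 0.002, 1.511]
contact_force: [-0.7, -0.4, 0.5]
opening: 0.0594
grip_force: 0.0
time: 1.27
tool_pos: [0.4727, 0.3503, 0.3041]
tool_rot: [-3.14, 0.001, 1.522]
contact_force: [-0.8, -0.3, -0.3]
opening: 0.0594
grip_force: 0.0
t 1.27 grasp [0.4724 0.3502 0.1451] yaw 1.5223 shift mm [-2.000e-01 -1.000e-01  1.021e+02] roll 0.0023 F [-0.82 -0.25 -0.29] M [-0.03  0.01 -0.01] open 0.0594 gf 0.0 q [0.51 0.55 1.48 0.   1.11 0.56]
4087
((474.1346435546875, 363.5469970703125), (92.13919830322266, 22.03177833557129), 87.04972076416016)
```

View pics/w1.png

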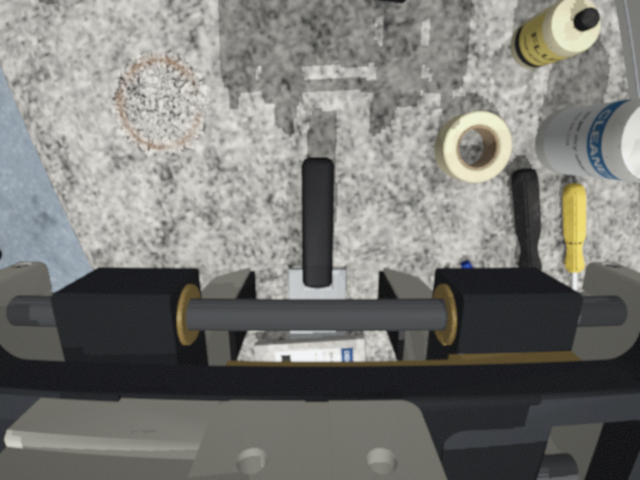

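The wrist view shows the handle centred between the fingers, spanning (302–334, 158–288), with nothing in the way. Next I go down and grip.

```bash
python3 -m crank '[[0.3,1.4,1.1,8,0],[0.3,1.4,1.1,24,0],[0.3,1.4,1.1,44,0],[0.3,1.4,1.1,64,0],[0.3,1.4,1.1,82,0],[0.3,1.4,1.1,95,0],[0.3,1.4,1.1,101,0],[0.3,1.4,1.1,102,0],[0.3,1.4,1.1,102,0],[0.3,1.4,1.1,102,0]]' 20
python3 -m crank '[[-0.3,0,0,0,0],[-0.6,0,0,0,0],[-0.7,0,0,0,0],[-1,0,0,0,0],[-1,0,0,0,0],[-1,0,0,0,0],[-1,0,0,0,0]]' 30
python3 -m crank '[[-1,0,0,0,0],[-1,0,0,0,0],[-1,0,0,0,0],[-1,0,0,0,0]]' 60
python3 - <<'E'
from h import *
togo((.4735,.3515,.043),1.5193)
E
```

```text
time: 2.15
tool_pos: [0.4739, 0.3523, 0.2037]
tool_rot: [3.14, -0.001, 1.521]
contact_force: [0.1, 0.1, -0.3]
opening: 0.0601
grip_force: 0.0
time: 2.73
tool_pos: [0.4738, 0.3519, 0.2028]
tool_rot: [-3.141, -0.0, 1.52]
contact_force: [-0.5, 0.4, 1.3]
opening: 0.0216
grip_force: 30.0
time: 3.07
tool_pos: [0.4738, 0.3519, 0.2028]
tool_rot: [-3.141, -0.0, 1.52]
contact_force: [-0.6, -0.6, 2.5]
opening: 0.0216
grip_force: 60.0
t 3.07 grasp [0.4737 0.3519 0.0438] yaw 1.5198 shift mm [-0.4 -0.2  0.8] roll 0.0005 F [-0.56 -0.64  2.51] M [-0.14  0.27 -0.07] open 0.0216 gf 60.0 q [0.51 0.68 1.57 0.   0.9  0.56]
```

```bash
python3 -m crank '[[-1,0,0,-1,0],[-1,0,0,-3,0],[-1,0,0,-7,0],[-1,0,0,-13,0],[-1,0,0,-20,0],[-1,0,0,-28,0],[-1,0,0,-36,0],[-1,0,0,-43,0],[-1,0,0,-49,0],[-1,0,0,-53,0],[-1,0,0,-55,0],[-1,0,0,-55,0]]' 60
cat >> h.py <<'E'
def look(z0,z1,g,yaw,nm=None):
    "disk/blade seen by top cam: g grip xy, yaw of shovel x; report plane in shovel frame"
    p,d=vision.read_camera("top"); W=cloud("top",d)
    if nm: cv2.imwrite(f"pics/{nm}.png",p[:,:,::-1]); np.save(f"pics/{nm}.npy",d)
    c,s=np.cos(yaw),np.sin(yaw); X=(W[...,0]-g[0])*c+(W[...,1]-g[1])*s; Y=-(W[...,0]-g[0])*s+(W[...,1]-g[1])*c
    m=(X>95)if 0 else (X>.085)&(X<.19)&(abs(Y)<.075)&(W[...,2]>z0)&(W[...,2]<z1)
    q=np.c_[X[m],Y[m],W[...,2][m]]*1000; 
    A=np.c_[q[:,:2],np.ones(len(q))]; k=np.ones(len(q),bool)
    for _ in range(5):
        a=np.linalg.lstsq(A[k],q[k,2],rcond=None)[0]; r=abs(q[:,2]-A@a); k=r<2.5
    r=cv2.minAreaRect(q[k,:2].astype(np.float32))
    print("n",len(q),k.sum(),"slope x,y",a[:2].round(4),"z at x=132",(a[0]*132+a[2]).round(1),"rect",r)
E
python3 - <<'E'
from h import *
togo((.4735,.3515,.098),1.5193)
look(.04,.09,(.4738,.3519),1.5198+np.pi)
E
```

```text
time: 4.07
tool_pos: [0.4739, 0.3519, 0.2583]
tool_rot: [3.141, -0.001, 1.52]
contact_force: [0.8, 0.7, -3.1]
opening: 0.0216
grip_force: 60.0
t 4.07 grasp [0.474  0.352  0.0993] yaw 1.5198 shift mm [-0.5 -0.5  1.3] roll 0.0005 F [ 0.75  0.74 -3.07] M [ 0.12 -0.02  0.08] open 0.0216 gf 60.0 q [0.51 0.61 1.52 0.   1.01 0.56]
n 2100 1301 slope x,y [0.0087 0.0024] z at x=132 67.3 rect ((135.8162078857422, -6.230602264404297), (79.64495849609375, 97.69215393066406), 4.332379341125488)
```

```bash
python3 -m crank '[[-1,0,0,-3,-0.01],[-1,0,0,-9,-0.035],[-1,0,0,-18,-0.075],[-1,0,0,-30,-0.13],[-1,0,0,-43,-0.2],[-1,0,0,-56,-0.27],[-1,0,0,-69,-0.34],[-1,0,0,-82,-0.41],[-1,0,0,-93,-0.465],[-1,0,0,-102,-0.505],[-1,0,0,-108,-0.53],[-1,0,0,-110,-0.54]]' 60
python3 -m crank '[[-1,-4.2,-1.5,0,0],[-1,-12.7,-4.5,0,0],[-1,-25.3,-9,0,0],[-1,-42,-15,0,0],[-1,-63,-22.6,0,0],[-1,-89,-31.7,0,0],[-1,-118,-42.2,0,0],[-1,-148,-52.8,0,0],[-1,-177,-63.3,0,0],[-1,-207,-73.9,0,0],[-1,-236,-84.4,0,0],[-1,-266,-95,0,0]]'
python3 -m crank '[[-1,-29.5,-10.6,0,0],[-1,-59,-21.1,0,0],[-1,-89,-31.7,0,0],[-1,-118,-42.2,0,0],[-1,-148,-52.8,0,0],[-1,-177,-63.3,0,0],[-1,-203,-72.4,0,0],[-1,-224,-79.9,0,0],[-1,-241,-85.9,0,0],[-1,-253,-90.4,0,0],[-1,-262,-93.5,0,0],[-1,-266,-95,0,0]]'
python3 - <<'E'
from h import *
togo((.556,-.207,.209),2.0598)
c=vision.get_calibration("wrist"); p,d=vision.read_camera("wrist"); cv2.imwrite("pics/w2.png",p[:,:,::-1]); np.savez("pics/w2.npz",d=d,**c)
E
```

```text
time: 5.12
tool_pos: [0.4739, 0.3519, 0.3689]
tool_rot: [3.14, -0.0, 2.062]
contact_force: [0.0, -0.1, -2.6]
opening: 0.0214
grip_force: 60.0
time: 6.12
tool_pos: [0.5143, 0.0698, 0.3672]
tool_rot: [-3.14, -0.0, 2.059]
contact_force: [0.8, 0.3, -2.9]
opening: 0.0217
grip_force: 60.0
time: 7.12
tool_pos: [0.5523, -0.1981, 0.3655]
tool_rot: [-3.14, -0.036, 2.063]
contact_force: [-21.5, 63.2, 17.7]
opening: 0.0216
grip_force: 60.1
t 7.12 grasp [ 0.5494 -0.1933  0.2066] yaw 2.0625 shift mm [-15.1  -0.7  -2.9] roll 0.0027 F [-21.51  63.23  17.73] M [9.63 3.13 0.52] open 0.0216 gf 60.1 q [-0.48  0.49  1.4   0.02  1.28 -0.98]
```

View pics/w2.png

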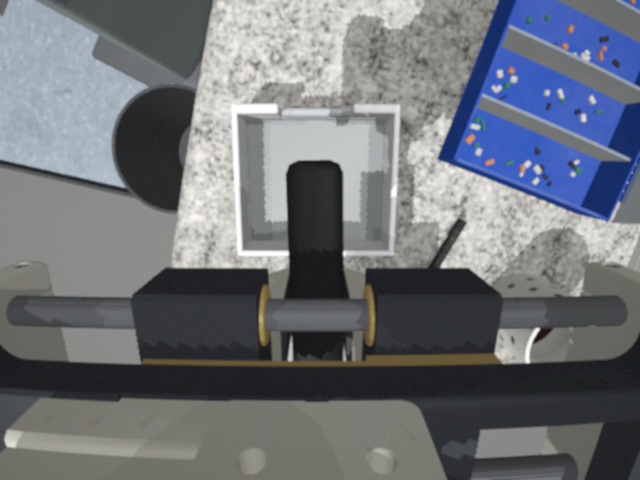

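The view shows the tray rim at (233–400, 103–255) and the gap at (278–355, 110). The force reading says the blade tip has met the wall beyond the bench at y ≈ −0.36, so I back off at once.

```bash
python3 -m crank '[[-1,6,0,0,0],[-1,14,0,0,0],[-1,22,0,0,0],[-1,30,0,0,0],[-1,37,0,0,0],[-1,43,0,0,0],[-1,47,0,0,0],[-1,50,0,0,0],[-1,50,0,0,0]]'
python3 - <<'E'
from h import *
togo((.556,-.207,.209),2.0598)
z=np.load("pics/w2.npz"); c={k:z[k] for k in("camera_matrix","dist","rvec","tvec")}
t=ray("wrist",[(233,105),(399,104),(394,254),(238,254),(278,109),(355,109)],.05,c); print(t.round(4))
W=cloud("wrist",z["d"],c); 
# handle in grip, tool-frame
p,d=vision.read_camera("wrist"); c=vision.get_calibration("wrist"); s=telemetry.observe(); cv2.imwrite("pics/w3.png",p[:,:,::-1]); np.savez("pics/w3.npz",d=d,**c)
W=cloud("wrist",d,c); R=Ro.from_euler("xyz",s["tool_rot"]).as_matrix(); T=((W-s["tool_pos"])@R)*1000
b=T[160:262,292:338].reshape(-1,3); b=b[(b[:,2]>130)&(b[:,2]<165)]; print(len(b)); A=np.c_[b[:,:2],np.ones(len(b))]
print("handle top plane z=ax+by+c",np.linalg.lstsq(A,b[:,2],rcond=None)[0], b[:,0].min(),b[:,0].max(),b[:,1].min(),b[:,1].max())
p,d=vision.read_camera("side"); cv2.imwrite("pics/s1.png",cv2.resize(p[150:330,230:470,::-1],None,fx=3,fy=3)); np.save("pics/s1.npy",d)
p,d=vision.read_camera("top"); cv2.imwrite("pics/t1.png",p[:,:,::-1]); np.save("pics/t1.npy",d)
E
```

```text
time: 7.92
tool_pos: [0.5323, -0.1627, 0.3678]
tool_rot: [3.142, -0.0, 2.06]
contact_force: [-0.5, -0.0, -3.0]
opening: 0.0213
grip_force: 59.9
t 7.92 grasp [ 0.5323 -0.1626  0.2088] yaw 2.0598 shift mm [-50.3   0.1  -0.2] roll 0.0 F [-0.46 -0.01 -3.02] M [0.15 0.08 0.02] open 0.0213 gf 59.9 q [-0.43  0.43  1.49  0.    1.22 -0.92]
[[ 0.439  -0.1323]
 [ 0.5587 -0.0674]
 [ 0.62   -0.1789]
 [ 0.4974 -0.2446]
 [ 0.4732 -0.1179]
 [ 0.5289 -0.0882]]
4638
handle top plane z=ax+by+c [ 5.68033422e-02 -1.27421206e-02  1.46058394e+02] 23.22507401123067 61.51174602510908 -9.221348182652765 8.364900883300574
```

View pics/t1.png

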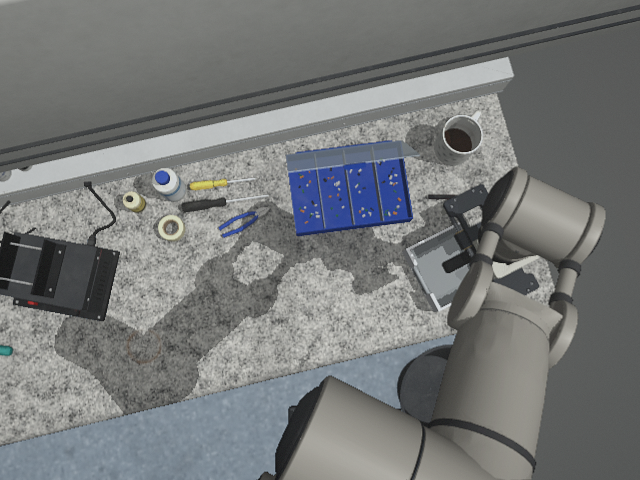

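The top view shows the arm over the tray and hides the disk. The bystanders are still in place. The push seems to have tipped the shovel up by about 3° in the grip, so I carry it back to clear bench to check it.

```bash
python3 -m crank '[[-1,4.3,0.7,0,0],[-1,13,2,0,0],[-1,26,4,0,0],[-1,43.3,6.7,0,0],[-1,65,10,0,0],[-1,91,14,0,0],[-1,117,18,0,0],[-1,143,22,0,0],[-1,169,26,0,0]]'
python3 -m crank '[[-1,26,4,0,0],[-1,52,8,2,0],[-1,78,12,6,0],[-1,104,16,13,0],[-1,125.5,19.6,21,0],[-1,143,22,30,0],[-1,156,24,39,0],[-1,164,25.5,47,0],[-1,169,26.3,53,0],[-1,169,26.3,57,0],[-1,169,26.3,60,0],[-1,169,26.3,60,0]]'
python3 - <<'E'
from h import *
togo((.42,.16,.043),2.06)
c=vision.get_calibration("wrist"); p,d=vision.read_camera("wrist"); s=telemetry.observe()
W=cloud("wrist",d,c); R=Ro.from_euler("xyz",s["tool_rot"]).as_matrix(); T=((W-s["tool_pos"])@R)*1000
b=T[150:262,280:350].reshape(-1,3); b=b[(b[:,2]>130)&(b[:,2]<165)&(abs(b[:,1])<13)]; A=np.c_[b[:,:2],np.ones(len(b))]
print("handle top plane",np.linalg.lstsq(A,b[:,2],rcond=None)[0],np.percentile(b[:,0],[0,1,99,100]))
g=s["tool_pos"]+R[:,2]*.159; look(.09,.17,g[:2],2.06+np.pi,"t2")
E
```

```text
time: 8.82
tool_pos: [0.4748, 0.0005, 0.3678]
tool_rot: [3.141, -0.0, 2.06]
contact_force: [0.2, 1.1, -3.4]
opening: 0.0219
grip_force: 59.9
time: 9.82
tool_pos: [0.42, 0.1596, 0.3073]
tool_rot: [-3.141, -0.0, 2.059]
contact_force: [0.4, -0.4, -2.8]
opening: 0.0218
grip_force: 59.9
t 9.82 grasp [0.4199 0.1596 0.1483] yaw 2.0592 shift mm [  0.3   0.3 105.3] roll -0.0008 F [ 0.41 -0.39 -2.78] M [0.17 0.17 0.01] open 0.0218 gf 59.9 q [ 0.19  0.32  1.86 -0.    0.96 -0.3 ]
handle top plane [5.05739176e-02 7.48442306e-03 1.46996829e+02] [22.23947267 23.91211515 61.45698613 61.66744182]
n 2138 1497 slope x,y [ 0.0244 -0.0033] z at x=132 120.9 rect ((130.34036254882812, -0.060894012451171875), (99.44829559326172, 69.93741607666016), 89.79776763916016)
```

View pics/t2.png

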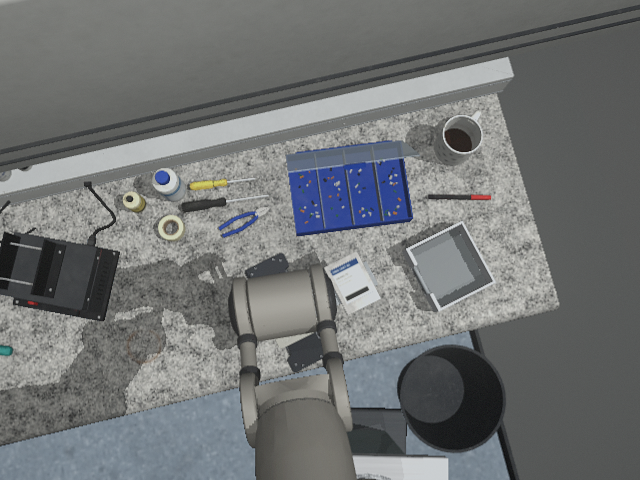

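The view shows the disk at (353, 282), still square and centred on the blade. The tray (450, 265), tape, cutters and pen haven't moved. The tip is up by about 2°, so I set the shovel down here and re-grip it level.

```bash
python3 -m crank '[[-1,0,0,3,0],[-1,0,0,10,0],[-1,0,0,21,0],[-1,0,0,35,0],[-1,0,0,50,0],[-1,0,0,65,0],[-1,0,0,79,0],[-1,0,0,90,0],[-1,0,0,97,0],[-1,0,0,101,0],[-1,0,0,103,0],[-1,0,0,103,0]]' 60
python3 -m crank '[[-1,0,0,1,0],[-1,0,0,1,0]]'
```

```text
time: 10.92
tool_pos: [0.42, 0.16, 0.2046]
tool_rot: [3.142, -0.0, 2.06]
contact_force: [-0.3, 0.3, -2.7]
opening: 0.0217
grip_force: 59.9
time: 11.08
tool_pos: [0.4201, 0.1601, 0.2041]
tool_rot: [3.14, 0.0, 2.06]
contact_force: [-1.0, 0.4, -2.3]
opening: 0.0214
grip_force: 59.9
```

```bash
python3 -m crank '[[-1,0,0,1,0],[-1,0,0,1,0],[-1,0,0,2,0],[-1,0,0,2,0]]' 60
python3 -m crank '[[-1,0,0,0,0],[-1,0,0,0,0]]' 20
python3 -m crank '[[-1,0,0,0,0],[-1,0,0,0,0],[-1,0,0,0,0]]' 6
python3 -m crank '[[-1,0,0,0,0],[-1,0,0,0,0],[-1,0,0,0,0]]' 3
python3 -m crank '[[-0.3,0,0,0,0],[-0.2,0,0,0,0],[-0.2,0,0,0,0],[-0.2,0,0,0,0]]' 10
cat >> h.py <<'E'
def handle():
    c=vision.get_calibration("wrist"); s=telemetry.observe(); p,d=vision.read_camera("wrist")
    W=cloud("wrist",d,c); R=Ro.from_euler("xyz",s["tool_rot"]).as_matrix(); T=((W-s["tool_pos"])@R)*1000
    b=T[100:300,270:360].reshape(-1,3); b=b[(b[:,2]>130)&(b[:,2]<165)&(abs(b[:,1])<16)]; A=np.c_[b[:,:2],np.ones(len(b))]
    a=np.linalg.lstsq(A,b[:,2],rcond=None)[0]
    print("handle top: slope",a[:2].round(4),"z at x=40",(a[0]*40+a[2]).round(1),"x",np.percentile(b[:,0],[0,1,99,100]).round(1),"y",np.percentile(b[:,1],[1,99]).round(1),cv2.minAreaRect(b[:,:2].astype(np.float32)))
E
python3 - <<'E'
from h import *
togo((.42,.16,.043),2.06); handle()
s=telemetry.observe(); look(-.0,.03,s["tool_pos"][:2],2.06+np.pi)
E
```

```text
time: 11.42
tool_pos: [0.4199, 0.1601, 0.2017]
tool_rot: [3.141, -0.0, 2.06]
contact_force: [0.1, 0.3, -2.3]
opening: 0.0216
grip_force: 59.9
time: 11.58
tool_pos: [0.42, 0.1601, 0.2018]
tool_rot: [3.141, -0.0, 2.06]
contact_force: [-0.1, -0.6, -1.6]
opening: 0.0219
grip_force: 20.0
time: 11.83
tool_pos: [0.4201, 0.16, 0.2019]
tool_rot: [3.141, 0.0, 2.06]
contact_force: [-0.6, -2.3, -0.6]
opening: 0.0217
grip_force: 6.0
time: 12.08
tool_pos: [0.42, 0.16, 0.2019]
tool_rot: [3.141, 0.0, 2.06]
contact_force: [-0.5, -1.8, 1.6]
opening: 0.0221
grip_force: 3.0
time: 12.42
tool_pos: [0.4199, 0.1602, 0.2017]
tool_rot: [3.142, -0.0, 2.06]
contact_force: [-0.0, 0.1, 0.8]
opening: 0.036
grip_force: 0.0
t 12.42 grasp [0.4199 0.1602 0.0427] yaw 2.0598 shift mm [-0.2  0.  -0.3] roll -0.0002 F [-0.01  0.12  0.79] M [-0.06  0.01  0.03] open 0.036 gf 0.0 q [ 0.19  0.5   1.97  0.    0.67 -0.3 ]
handle top: slope [0.0217 0.0006] z at x=40 147.2 x [ 6.8  8.9 60.3 60.5] y [-10.3  11.2] ((33.6630744934082, 0.48212242126464844), (53.692657470703125, 22.07524299621582), 0.05488843098282814)
n 2727 902 slope x,y [-0.0931  0.0036] z at x=132 10.5 rect ((139.65809631347656, -1.0526046752929688), (100.38374328613281, 147.99549865722656), 0.1397695541381836)
```

```bash
python3 -m crank '[[-0.2,1,0,0,0],[-0.2,2,0.4,0,0],[-0.2,2,0.4,0,0],[-0.7,2,0.4,0,0],[-1,2,0.4,0,0],[-1,2,0.4,0,0],[-1,2,0.4,0,0]]' 30
python3 -m crank '[[-1,0,0,0,0],[-1,0,0,0,0],[-1,0,0,0,0]]' 60
python3 -m crank '[[-1,0,0,-1,0],[-1,0,0,-4,0],[-1,0,0,-10,0],[-1,0,0,-18,0],[-1,0,0,-28,0],[-1,0,0,-39,0],[-1,0,0,-50,0],[-1,0,0,-60,0],[-1,0,0,-68,0],[-1,0,0,-73,0],[-1,0,0,-75,0],[-1,0,0,-75,0]]'
python3 - <<'E'
from h import *
togo((.464,-.035,.118),2.063); handle()
s=telemetry.observe(); look(.07,.11,s["tool_pos"][:2],2.06+np.pi)
E
```

```text
time: 13.1
tool_pos: [0.4193, 0.162, 0.2017]
tool_rot: [3.142, -0.0, 2.06]
contact_force: [-0.8, -0.2, 0.5]
opening: 0.0219
grip_force: 30.0
time: 13.35
tool_pos: [0.4193, 0.162, 0.2017]
tool_rot: [3.142, -0.0, 2.06]
contact_force: [0.1, 0.2, -0.1]
opening: 0.0216
grip_force: 60.0
time: 14.35
tool_pos: [0.4193, 0.162, 0.2772]
tool_rot: [3.141, 0.0, 2.06]
contact_force: [-0.3, -0.1, -2.8]
opening: 0.0218
grip_force: 60.0
t 14.35 grasp [0.4195 0.1621 0.1182] yaw 2.0597 shift mm [-1.949e+02 -5.320e+01  1.000e-01] roll -0.0033 F [-0.35 -0.13 -2.79] M [0.23 0.1  0.04] open 0.0218 gf 60.0 q [ 0.2   0.37  1.9   0.    0.88 -0.29]
handle top: slope [-0.0197 -0.0069] z at x=40 147.4 x [ 6.9  8.4 58.5 58.7] y [-14.4  14.4] ((32.82883071899414, 0.1512012481689453), (51.684967041015625, 31.9425048828125), 0.42553216218948364)
n 2078 1368 slope x,y [-0.0069 -0.0008] z at x=132 87.1 rect ((134.38934326171875, -1.0484962463378906), (99.6671371459961, 74.73250579833984), 89.5155258178711)
```

```bash
python3 -m crank '[[-1,-3.9,-1.1,0,0],[-1,-11.7,-3.2,0,0],[-1,-23.4,-6.4,0,0],[-1,-39,-10.6,0,0],[-1,-58.5,-16,0,0],[-1,-78,-21.3,0,0],[-1,-97.5,-26.6,0,0]]' 60
python3 -m crank '[[-1,-19.5,-5.3,0,0],[-1,-39,-10.6,0,0],[-1,-58.5,-16,0,0],[-1,-74.1,-20.2,0,-0.001],[-1,-85.8,-23.4,0,-0.002],[-1,-93.6,-25.5,0,-0.003],[-1,-97.5,-26.6,0,-0.003],[-1,-97.5,-26.6,0,-0.003],[-1,-97.5,-26.6,0,-0.003]]'
python3 - <<'E'
from h import *
togo((.464,-.035,.118),2.063)
p,d=vision.read_camera("top"); cv2.imwrite("pics/t3.png",cv2.resize(p[190:330,310:510,::-1],None,fx=4,fy=4)); np.save("pics/t3.npy",d)
s=telemetry.observe(); look(.07,.11,s["tool_pos"][:2],2.063+np.pi)
E
```

```text
time: 15.03
tool_pos: [0.4417, 0.062, 0.2764]
tool_rot: [-3.141, -0.0, 2.06]
contact_force: [0.6, 0.2, -2.4]
opening: 0.0218
grip_force: 60.0
time: 15.78
tool_pos: [0.4637, -0.035, 0.2765]
tool_rot: [-3.141, -0.001, 2.063]
contact_force: [0.0, 0.8, -3.6]
opening: 0.0215
grip_force: 60.0
t 15.78 grasp [ 0.4636 -0.0349  0.1175] yaw 2.0626 shift mm [-0.2  0.3 -0.5] roll -0.0004 F [ 0.01  0.78 -3.64] M [0.16 0.19 0.02] open 0.0215 gf 60.0 q [-0.24  0.39  1.86  0.    0.89 -0.73]
n 466 301 slope x,y [-0.0362 -0.0006] z at x=132 87.3 rect ((157.39077758789062, 11.650150299072266), (50.76418685913086, 113.72769927978516), 30.357511520385742)
```

View pics/t3.png

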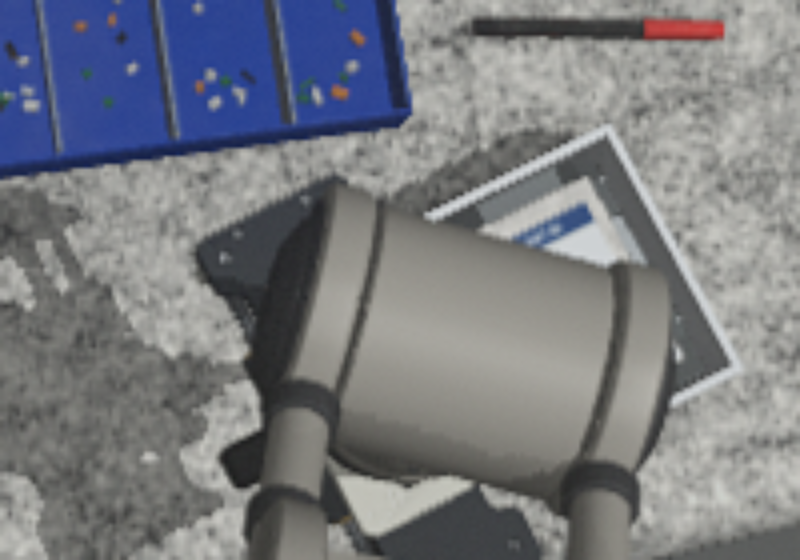

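The arm hides the gap, but the disk's far corner shows inside the tray at about (590, 200), parallel to the walls and clear of them. I lower it and feel for the rest.

```bash
python3 -m crank '[[-1,0,0.3,2,0],[-1,0,0.3,6,0],[-1,0,0.3,11,0],[-1,0,0.3,17,0],[-1,0,0.3,23,0],[-1,0,0.3,28,0],[-1,0,0.3,31,0],[-1,0,0.3,33,0],[-1,0,0.3,34,0],[-1,0,0.3,34,0]]' 60
python3 -m crank '[[-1,0,0,1,0],[-1,0,0,2,0],[-1,0,0,2,0]]'
python3 -m crank '[[-1,0,0,1,0],[-1,0,0,2,0],[-1,0,0,2,0]]'
```

```text
time: 16.72
tool_pos: [0.4642, -0.035, 0.2425]
tool_rot: [-3.141, -0.0, 2.063]
contact_force: [-0.8, -0.3, -2.6]
opening: 0.0215
grip_force: 60.0
time: 16.97
tool_pos: [0.4642, -0.035, 0.2407]
tool_rot: [3.141, 0.0, 2.063]
contact_force: [0.5, -0.1, -2.5]
opening: 0.0218
grip_force: 60.0
time: 17.22
tool_pos: [0.4642, -0.035, 0.2386]
tool_rot: [-3.142, -0.0, 2.063]
contact_force: [-1.2, 0.5, -3.2]
opening: 0.0215
grip_force: 60.0
```

```bash
for i in 1; do python3 -m crank '[[-1,0,0,0.7,0],[-1,0,0,1.5,0],[-1,0,0,1.5,0]]'; done | grep -E "tool_pos|contact"
python3 -m crank '[[-1,0,0,0.7,0],[-1,0,0,1.5,0],[-1,0,0,1.5,0]]' | grep -E "tool_pos|contact"
```

```text
tool_pos: [0.4642, -0.035, 0.2371]
contact_force: [0.5, -0.7, -2.4]
tool_pos: [0.4642, -0.035, 0.2356]
contact_force: [-0.2, 0.5, -3.6]
```

```bash
python3 -m crank '[[-1,0,0,0.7,0],[-1,0,0,1.5,0],[-1,0,0,1.5,0]]' | grep -E "tool_pos|contact"
```

```text
tool_pos: [0.4642, -0.035, 0.234]
contact_force: [-0.4, -0.1, -3.2]
```

```bash
python3 -m crank '[[-1,0,0,0.7,0],[-1,0,0,1.5,0],[-1,0,0,1.5,0]]' | grep -E "tool_pos|contact"
```

```text
tool_pos: [0.4642, -0.0349, 0.2326]
contact_force: [-0.0, -0.1, -3.3]
```

```bash
python3 -m crank '[[-1,0,0,0.7,0],[-1,0,0,1.5,0],[-1,0,0,1.5,0]]' | grep -E "tool_pos|contact"
```

```text
tool_pos: [0.4642, -0.035, 0.2311]
contact_force: [0.9, 0.1, -2.8]
```

```bash
python3 -m crank '[[-1,0,0,0.7,0],[-1,0,0,1.5,0],[-1,0,0,1.5,0]]' | grep -E "tool_pos|contact"
```

```text
tool_pos: [0.4643, -0.0349, 0.2302]
contact_force: [-3.0, -0.4, 4.3]
```

```bash
python3 -m crank '[[-1,0,0,0.7,0],[-1,0,0,1.5,0],[-1,0,0,1.5,0]]' | grep -E "tool_pos|contact"
```

```text
tool_pos: [0.4643, -0.0347, 0.2294]
contact_force: [-3.7, 3.1, 11.7]
```

```bash
python3 -m crank '[[-1,0,0,-1,0],[-1,0,0,-2,0],[-1,0,0,-2,0]]' | grep -E "time|tool_pos|contact"
python3 - <<'E'
from h import *
for i in range(4):
    s=telemetry.observe(); print(s["contact_force"].round(2),s["torque"].round(2)); vision.read_camera("side")
c=vision.get_calibration("side");p,d=vision.read_camera("side")
cv2.imwrite("pics/s2.png",cv2.resize(p[180:260,310:430,::-1],None,fx=6,fy=6,interpolation=2))
E
```

```text
time: 19.22
tool_pos: [0.4643, -0.035, 0.2304]
contact_force: [-0.8, 1.4, -0.3]
[-0.84  1.4  -0.27] [0.18 0.11 0.02]
[0.07 1.15 0.75] [0.11 0.07 0.06]
[-0.14  1.59  2.45] [0.14 0.11 0.02]
[-0.4   1.13  0.63] [ 0.12  0.07 -0.02]
```

View pics/s2.png

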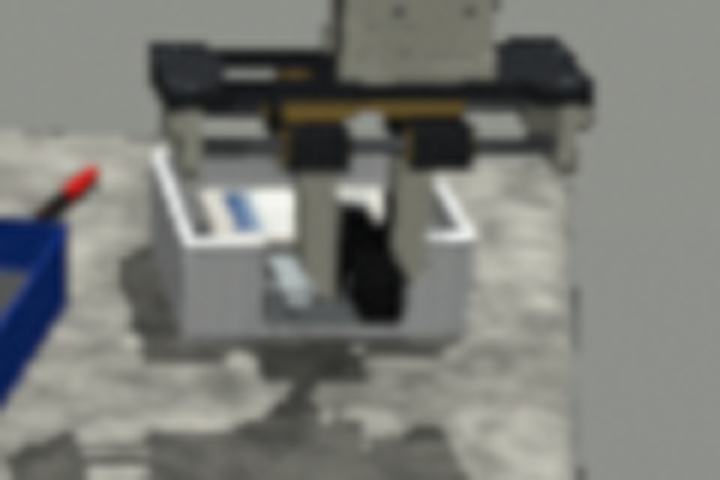

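The side view shows the blade lying in the gap, entering at (290, 285), and the disk inside the tray. I'm pressing with about 4 N, so I draw back slowly and watch the force.

```bash
python3 -m crank '[[-1,1,0,0,0],[-1,2.5,0,0,0],[-1,5,0,0,0],[-1,8,0,0,0],[-1,11,0,0,0],[-1,14,0,0,0],[-1,17,0,0,0],[-1,20,0,0,0],[-1,20,0,0,0]]' 60
python3 - <<'E'
from h import *
for i in range(3):
    s=telemetry.observe(); print(s["contact_force"].round(2)); vision.read_camera("side")
E
```

```text
time: 20.22
tool_pos: [0.4544, -0.0168, 0.2302]
tool_rot: [-3.141, -0.001, 2.063]
contact_force: [-0.8, 0.9, 1.4]
opening: 0.0213
grip_force: 60.0
[-0.77  0.92  1.42]
[-0.33  1.94  0.91]
[-1.05  2.3   0.26]
```

```bash
python3 -m crank '[[-1,2,0,0,0],[-1,5,0,0,0],[-1,8,0,0,0],[-1,11,0,0,0],[-1,14,0,0,0],[-1,17,0,0,0],[-1,20,0,0,0],[-1,23,0,0,0],[-1,25,0,0,0]]' 60
python3 - <<'E'
from h import *
for i in range(3):
    s=telemetry.observe(); print(s["contact_force"].round(2)); vision.read_camera("side")
E
```

```text
time: 21.12
tool_pos: [0.4427, 0.005, 0.2302]
tool_rot: [-3.142, -0.0, 2.063]
contact_force: [-0.1, -1.9, -1.2]
opening: 0.0216
grip_force: 60.0
[-0.11 -1.92 -1.21]
[-0.88  0.61 -0.36]
[-0.25  0.73 -0.46]
```

```bash
python3 -m crank '[[-1,2,0,0.2,0],[-1,5,0,0.3,0],[-1,8,0,0.4,0],[-1,11,0,0.4,0],[-1,14,0,0.4,0],[-1,17,0,0.4,0],[-1,20,0,0.4,0],[-1,23,0,0.4,0],[-1,25,0,0.4,0]]' 60
python3 - <<'E'
from h import *
for i in range(3):
    s=telemetry.observe(); print(s["contact_force"].round(2)); p,d=vision.read_camera("side")
togo((.464,-.035,.118),2.063)
E
```

```text
time: 22.02
tool_pos: [0.431, 0.0271, 0.2298]
tool_rot: [3.142, -0.0, 2.063]
contact_force: [0.6, -2.9, -1.2]
opening: 0.0217
grip_force: 60.0
[ 0.6  -2.93 -1.25]
[ 0.66  0.2  -0.02]
[-0.15  1.37  1.59]
t 22.17 grasp [0.4308 0.0272 0.0708] yaw 2.063 shift mm [-70.5  -0.1 -47.3] roll 0.0 F [0.84 1.69 0.89] M [-0.08 -0.04  0.04] open 0.0213 gf 60.0 q [-0.12  0.42  1.99  0.    0.73 -0.61]
```

```bash
python3 -m crank '[[-1,2,0,0,0],[-1,5,0,0,0],[-1,8,0,0,0],[-1,11,0,0,0],[-1,14,0,0,0],[-1,17,0,0,0],[-1,20,0,0,0],[-1,22,0,0,0],[-1,22,0,0,0]]' 60
python3 - <<'E'
from h import *
for i in range(3):
    s=telemetry.observe(); print(s["contact_force"].round(2)); p,d=vision.read_camera("side")
E
python3 -m crank '[[-1,2,0,0,0],[-1,5,0,0,0],[-1,8,0,0,0],[-1,11,0,0,0],[-1,15,0,0,0],[-1,20,0,0,0],[-1,26,0,0,0],[-1,33,0,0,0],[-1,40,0,0,0],[-1,46,0,0,0],[-1,50,0,0,0],[-1,50,0,0,0]]' 60
python3 - <<'E'
from h import *
togo((.464,-.035,.118),2.063)
p,d=vision.read_camera("top"); cv2.imwrite("pics/t4.png",cv2.resize(p[190:330,310:510,::-1],None,fx=4,fy=4)); np.save("pics/t4.npy",d)
W=cloud("top",d); c,s=np.cos(-1.0785),np.sin(-1.0785); X=(W[...,0]-.5288)*c+(W[...,1]+.1558)*s; Y=-(W[...,0]-.5288)*s+(W[...,1]+.1558)*c
m=(abs(X)<.055)&(abs(Y)<.063)&(W[...,2]>.016)&(W[...,2]<.046); q=np.c_[X[m],Y[m],W[...,2][m]]*1000; A=np.c_[q[:,:2],np.ones(len(q))]; k=np.ones(len(q),bool)
for _ in range(6):
    a=np.linalg.lstsq(A[k],q[k,2],rcond=None)[0]; k=abs(q[:,2]-A@a)<2.5
print(len(q),k.sum(),a,cv2.minAreaRect(q[k,:2].astype(np.float32)))
E
```

```text
time: 22.92
tool_pos: [0.4204, 0.0465, 0.2298]
tool_rot: [-3.141, -0.001, 2.063]
contact_force: [-0.8, 1.1, 0.2]
opening: 0.0216
grip_force: 60.0
[-0.83  1.11  0.16]
[-0.72  0.35 -0.66]
[-0.19  1.34 -0.05]
time: 24.07
tool_pos: [0.3966, 0.0909, 0.2298]
tool_rot: [-3.141, -0.0, 2.064]
contact_force: [-0.2, -0.5, -1.1]
opening: 0.0217
grip_force: 60.0
t 24.07 grasp [0.3966 0.091  0.0708] yaw 2.0639 shift mm [-142.9   -0.3  -47.2] roll 0.0009 F [-0.22 -0.52 -1.07] M [ 0.01  0.06 -0.01] open 0.0217 gf 60.0 q [ 0.04  0.39  2.06  0.    0.7  -0.46]
1667 1109 [-2.46340218e-02 -8.68177223e-03  2.01831994e+01] ((-1.2125015258789062, 5.781566619873047), (114.20751190185547, 107.8243179321289), 88.83988189697266)
```

View pics/t4.png

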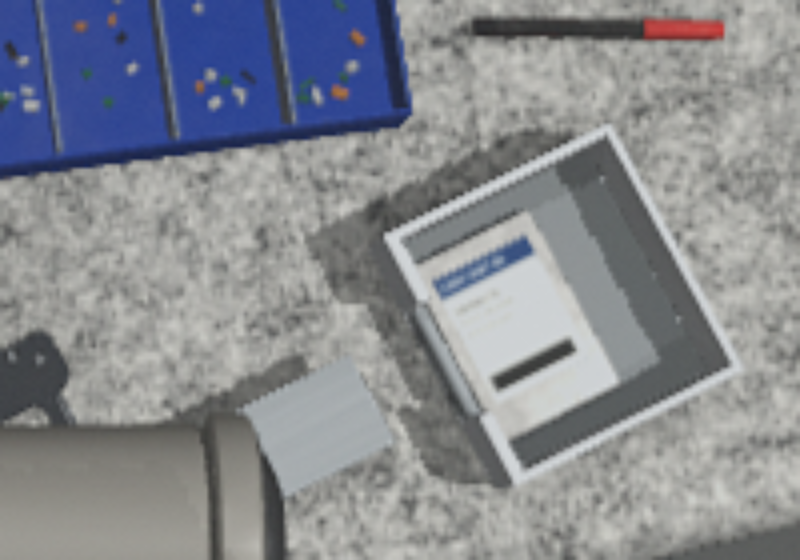

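The view shows the disk lying flat inside the tray, centred near (520, 320), with its top at 20 mm as expected. The empty blade at (320, 425) is clear of the tray. I take the shovel to the free bench spot I used before and lay it down.

```bash
python3 -m crank '[[-1,2,1,0,0],[-1,6,4,0,0],[-1,12,10,0,0],[-1,19,18,0,0],[-1,27,27,0,0],[-1,35,36,0,0],[-1,42,44,0,0],[-1,47,50,0,0],[-1,50,53,0,0],[-1,50,53,0,0]]' 60
python3 -m crank '[[-1,0,0,3,0],[-1,0,0,8,0],[-1,0,0,14,0],[-1,0,0,19,0],[-1,0,0,23,0],[-1,0,0,25,0],[-1,0,0,26,0],[-1,0,0,26.5,0],[-1,0,0,26.5,0]]'
python3 -m crank '[[-1,0,0,0.7,0],[-1,0,0,0.7,0]]'
```

```text
time: 24.95
tool_pos: [0.4205, 0.1602, 0.2298]
tool_rot: [3.141, -0.0, 2.064]
contact_force: [-0.0, -0.1, -2.2]
opening: 0.0216
grip_force: 60.0
time: 25.7
tool_pos: [0.4203, 0.1593, 0.2033]
tool_rot: [3.142, -0.0, 2.063]
contact_force: [-0.1, 0.5, -1.6]
opening: 0.0213
grip_force: 60.0
time: 25.87
tool_pos: [0.4203, 0.1593, 0.2027]
tool_rot: [3.141, 0.0, 2.063]
contact_force: [0.2, -0.5, -2.3]
opening: 0.0214
grip_force: 60.0
```

```bash
python3 -m crank '[[-1,0,0,0.7,0],[-1,0,0,1,0],[-1,0,0,1,0]]'
python3 -m crank '[[-1,0,0,0,0],[-1,0,0,0,0]]' 20
python3 -m crank '[[-1,0,0,0,0],[-1,0,0,0,0],[-1,0,0,0,0],[-1,0,0,0,0]]' 3
python3 -m crank '[[-0.4,0,0,0,0],[-0.2,0,0,0,0],[0,0,0,0,0],[0.3,0,0,0,0],[0.3,0,0,0,0],[0.3,0,0,0,0]]' 10
python3 -m crank '[[0.3,0,0,-3,0],[0.3,0,0,-10,0],[0.3,0,0,-22,0],[0.3,0,0,-40,0],[0.3,0,0,-60,0],[0.3,0,0,-85,0],[0.3,0,0,-110,0],[0.3,0,0,-135,0],[0.3,0,0,-150,0],[0.3,0,0,-155,0]]'
python3 -m crank '[[0.3,25,0,0,0],[0.3,60,0,0,0],[0.3,100,0,0,0],[0.3,140,0,0,0],[0.3,180,0,0,0],[0.3,210,0,0,0],[0.3,230,0,0,0],[0.3,235,0,0,0],[0.3,235,0,0,0]]'
python3 - <<'E'
from h import *
p,d=vision.read_camera("top"); cv2.imwrite("pics/t5.png",p[:,:,::-1]); W=cloud("top",d)
def pl(o,yaw,x0,x1,y1,z0,z1):
    c,s=np.cos(yaw),np.sin(yaw); X=(W[...,0]-o[0])*c+(W[...,1]-o[1])*s; Y=-(W[...,0]-o[0])*s+(W[...,1]-o[1])*c
    m=(X>x0)&(X<x1)&(abs(Y)<y1)&(W[...,2]>z0)&(W[...,2]<z1); q=np.c_[X[m],Y[m],W[...,2][m]]*1000; A=np.c_[q[:,:2],np.ones(len(q))]
    print(len(q),np.linalg.lstsq(A,q[:,2],rcond=None)[0].round(4))
pl((.5288,-.1558),-1.0785,-.045,.01,.045,.014,.03)
pl((.4203,.1593),-1.0785,-.05,.025,.009,.04,.07)
pl((.4203,.1593),-1.0785,.06,.17,.02,-.01,.03)
E
```

```text
time: 26.12
tool_pos: [0.4203, 0.1593, 0.2017]
tool_rot: [3.141, 0.0, 2.063]
contact_force: [0.1, -0.4, -1.2]
opening: 0.0216
grip_force: 60.0
time: 26.28
tool_pos: [0.4203, 0.1593, 0.2016]
tool_rot: [3.141, -0.0, 2.063]
contact_force: [-0.3, 0.7, -1.8]
opening: 0.0218
grip_force: 20.0
time: 26.62
tool_pos: [0.4203, 0.1593, 0.2017]
tool_rot: [3.141, -0.0, 2.063]
contact_force: [-0.2, 1.3, -0.2]
opening: 0.022
grip_force: 3.0
time: 27.12
tool_pos: [0.4203, 0.1593, 0.2016]
tool_rot: [3.141, -0.0, 2.063]
contact_force: [0.7, 0.3, -0.4]
opening: 0.0562
grip_force: 0.0
time: 27.95
tool_pos: [0.4205, 0.1594, 0.3597]
tool_rot: [3.136, 0.002, 2.063]
contact_force: [0.5, -0.0, 0.4]
opening: 0.0594
grip_force: 0.0
time: 28.7
tool_pos: [0.3084, 0.3671, 0.3561]
tool_rot: [-3.141, 0.0, 2.065]
contact_force: [-0.2, 1.4, -0.1]
opening: 0.0596
grip_force: 0.0
1176 [-2.70000e-03 -4.20000e-03  2.09486e+01]
345 [ 2.50000e-03 -5.75000e-02  5.61523e+01]
1039 [-3.9000e-03 -2.3000e-03  4.7004e+00]
```

View pics/t5.png

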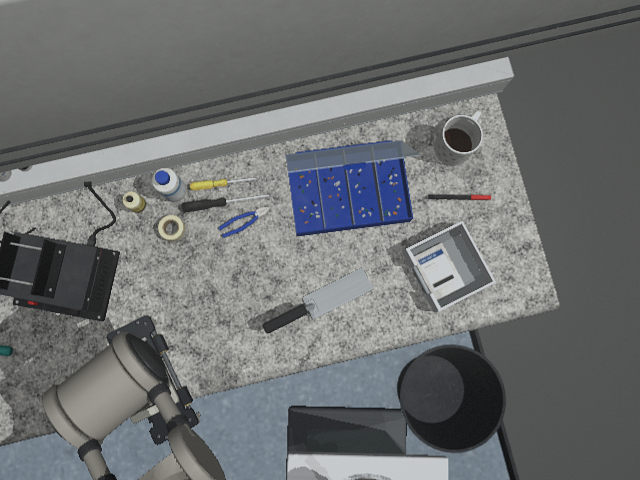

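The disk lies flat in the tray at (438, 272) and the empty shovel lies flat on the bench (265–370, 300). Tape, cutters and pen are where they were, and the robot is clear of everything.

```bash
python3 -c "
from cell import ticket
print(ticket.hand_in())"
```

```text
the job is handed in; nothing more can be done
None
```

I handed the job in at about 29 s: the disk lies flat in the tray, the empty shovel lies flat on the bench and the bystanders haven't moved, but on the way the blade tip hit the side wall with about 69 N at the wrist (limit 120 N), so I set the shovel down and re-gripped it level.

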